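# Load a filter disk and lock the retaining ring

### The job

Get the filter holder ready for the chromatography run: lay the loose filter disk in the holder's mouth, stub up, so that it sits flat on the gasket, and let go of it. Then put the locking ring over it, press it down gently against the spring and turn it clockwise to its stop, so that it stays locked down by itself when released. Do not force the parts, and leave the things around undisturbed.

Things in the scene. Friction and masses are not known exactly. Their poses are not given: they have to be found in the camera images.
- mouth (a point): Centre of the round mouth of the fixed filter holder, at its rim, 46 mm above the worktop; z up, x to the base's hose port. Steel neck 34 mm high on the base, 36.4 mm outside, mouth 32.4 mm inside. 4 mm below the rim lies a sprung flat rubber gasket; it yields straight down, 2 N per mm, up to 9 mm.
- holder: The filter holder, fixed to the worktop; origin under the centre of its aluminium base plate (90 x 90 x 12 mm, bolts in the corners); x to the hose port in one side, z up.
- lug_top (a point): On the neck's axis, 2 mm below the rim: level of the flat tops of its three outer lugs (48 mm outside), with three gaps of 34 degrees between them, 120 degrees apart, one nominally along this frame's x (the base's port side). But the neck was fitted roughly: all gaps may stand up to 0.5 rad either way from nominal, which only eye or touch can tell. It no longer turns.
- pocket (a point): On the neck's axis, 7 mm below the rim: level of the pockets in the lugs' undersides. Clockwise from each gap (from above) the lug's underside is first a ridge 9.5 mm below the rim, 14 degrees long, then a pocket 7 mm below the rim, 28 degrees long, ended by a hard stop.
- disk_mid (a point): Middle (half-way up, on the axis) of the loose steel filter disk: plate 30 mm across, 5 mm thick, with small holes and a bevelled lower edge; upright lifting stub 12 mm thick, 20 mm tall on its centre. 25 mm tall in all, about 40 g. Starts flat on the worktop, stub up (z). This point is 12.5 mm above its underside.
- disk: The same disk; origin at the centre of its underside, which is 4 mm below the mouth's rim when the disk lies free on the gasket and 7 mm below under the locked ring.
- ring_mid (a point): Middle (half-way up, on the axis) of the loose aluminium locking ring: 24 mm tall, 57 mm outside, about 80 g, starting right way up (z) on the worktop. Grip pads, 24 mm wide, at +y and -y of this frame: 60 mm over their flat outer faces, 6 to 24 mm above the lower edge. Inner lugs at 0, +120, -120 degrees from this frame's x. This point is 12 mm above the lower edge.
- ring: The same ring; origin at the centre of its lower edge. Top 5 mm thick with a 22 mm hole for the stub; skirt 51 mm inside, flared to 55 mm at its lower edge; a collar (28.4 mm outside) reaches down to 13 mm above the lower edge and bears on the disk. Three inner lugs, 20 degrees wide, 4 to 8 mm above the lower edge, 42 mm across inside.
- ring_edge (a point): Centre of the ring's lower edge. Its depth below the rim: 6 mm with the ring's lugs on the neck's lugs; 12 mm with them in the gaps, collar on the disk; to turn under the ridges it must be pressed to 17.5 to 19 mm (11 to 14 N; at 19 mm it meets the rim hard); locked, 0.72 to 0.86 rad clockwise of the gaps, the spring lifts it to 15 mm and holds it with 6 N.
- beaker: Bystander: clear beaker, 52 mm wide, 70 mm tall; origin at the centre of its underside.
- timer: Bystander: small white bench timer, 62 x 66 x 20 mm; origin at the centre of its underside.
- syringe: Bystander: clear plastic syringe lying flat, 45 x 97 x 22 mm; origin at the centre of its underside.
- mini_column_1: Bystander: small plastic column with screw cap lying flat, 17 x 65 x 17 mm; origin at the centre of its underside.

How it is judged:
On the way, in this order (a step that is already met when the one before it is completed fails the run):
1. the disk lies flat on the gasket in the mouth, stub up, released (horizontal distance between disk_mid and mouth below 0.0025 m and angle between disk_mid's own z axis and vertical below 0.07 rad and z of disk_mid in the frame of mouth between 0.0035 and 0.01 m and contact force between the fingers and disk below 0.2 N and linear speed of disk below 0.02 m/s), for 0.2 s.
2. the ring is locked over the disk and released (horizontal distance between each of disk_mid, ring_mid and mouth below 0.0025 m and angle between each of disk_mid, ring_mid's own z axis and vertical below 0.07 rad and z of disk_mid in the frame of mouth between 0.0035 and 0.007 m and z of ring_mid in the frame of mouth between -0.0043 and -0.0017 m and contact force between the fingers and ring below 0.2 N and linear speed of ring below 0.01 m/s), for 0.2 s.
At the end, for the whole second after the job is handed in: Released and at rest: disk centred (2.5 mm) and flat (0.07 rad) in the mouth, its underside 5.5 to 9 mm below the rim; ring over it, centred (2.5 mm) and level (0.07 rad), its lower edge 13.7 to 16.3 mm below the rim, where only the neck's lugs can hold it against the spring (all of step 2); the robot touches nothing.
It fails at once if ring or disk forced against the holder with more than 80 N (contact force between any of ring, disk and holder above 80 N).
It fails at once if the bare hand or fingers strike the holder with more than 25 N (contact force between the arm and holder above 25 N).
It fails at once if a bystander is moved by more than 25 mm (distance of any of beaker, timer, syringe, mini_column_1 from where it was at the start of the episode above 0.025 m).
It also fails if it takes over 72 s, if anything falls off the work surface, if the arm or the gripper's body presses on something with over 40 N, if the wrist force passes 120 N, or if a joint passes its speed limit or range.

### The arm

A 6-joint arm with a two-finger parallel gripper is mounted at the origin on a cart in front of the work surface, level with it; the furniture and walls round the work are solid. World frame = base frame: x ahead of the robot, y to its left, z up, the work surface at z = 0. Lengths are in m, angles in rad, forces in N, time in s.
With the tool pointing down it reaches from about 0.35 to 0.85 m from the base axis. Payload 8.1 kg.
Tool frame: the origin (TCP) lies on the mounting face of the last link; the fingertips stand 186 mm ahead of it and the grasp point (between the pads) lies 167 mm ahead of it; z points along the fingers, y is the line along which they close (so a half turn about z gives the same grasp; the last joint's range is limited). The gripper opens to 93 mm and grips with 3 to 60 N. Pads are 15 mm wide; open, the fingers measure 128 mm over their backs; the gripper's body (75 mm by 188 mm) begins 65 mm behind the grasp point.
Start: joints at [1.115, 0.13, 1.488, -0, 1.523, -0.085], TCP at [0.217, 0.559, 0.405] pointing down, gripper open.
Joint ranges: [-2.96, 2.96], [-0.89, 2.26], [0.02, 2.5], [-1.34, 4.48], [0, 2.73], [-2.66, 2.66]. Speed limits (rad/s): [2.39, 2.39, 2.79, 3.14, 3.14, 3.14].

### API

Orientations are given as a rotation vector (axis times angle).
In Python, from plant import * gives the robot as it stands. The module is installed in compiled form; this text tells all that it offers.
- The arm moves only by the tool arm_command, never from a script. Its argument "increments" is a list of rows, each a list of 6 numbers: the shift along the tool's x, y, z in units of 0.2 m (1.0 is 0.2 m), then the turn, a rotation vector about the tool's x, y, z in units of pi rad (1.0 is pi rad). A call has exactly 5 rows; each row is the pose to reach, as a shift and turn from the pose commanded when the call began, along the tool's axes at that moment, turning the shorter way round; what a row does not reach only later rows make up. A row lasts 1/8 s, in which the tool goes at most 62.5 mm and 10.7 degrees, less where a joint would pass 70% of its speed; a pose out of reach is approached as far as the arm can. A call with a number of a shift or a turn outside -1 to 1 is refused whole. A call with a gripper value outside its range is refused whole. "fingers" is the closure, from -1 (fully open) to 1 (shut), set as the call begins (left out, the last holds). The fingers move at their own pace and stop on an object; "force" is the grip in N (left out, the last holds). Time passes only in rows, so rows that repeat a pose let the fingers close, or fill a call up. It gives the time, the measured TCP pose, the force, the opening and the grip force at its end, in the units of the state.
- read_state(): the state, without advancing time (a new reading comes with each control period).
- read_camera(name): name is "scene" or "top"; returns a dict with "image" (480x640x3 uint8, red, green, blue), "fx", "fy", "cx", "cy" (pixels), "T" (4x4, takes a point from camera to world coordinates). Camera axes: x right, y down, z forward; pixel columns grow to the right and rows downward; lengths in m; the calibration is good to about 2 mm. A picture is of the moment at which its call begins. There is no depth.
- close_job(): hands the job in; it is judged then, once.
The state is a dict: "t": time; "q": joint angles; "dq": joint speeds; "joint_torque": joint torques, N m; "tool_pos": TCP position; "orientation": TCP orientation; "force": force on the tool from outside, world axes, zero at the start; "wrist_torque": the same for the moment, N m; "opening": finger opening in m; "gripper_force": force on a finger pad.
Only numpy, scipy, OpenCV 4.12 (cv2) and the standard library are available. Lean on these libraries where they do the work, as an engineer would, in place of code of your own. Each camera call takes 0.05 s, during which the arm holds its last target. There are 200 camera calls.

## Working session

There is one attempt and no reset: what is moved stays moved. The work goes in short steps, Python scripts to look and compute and a tool call to move; the robot and the scene stay as the last step left them, time stands still between calls to the robot, and variables do not carry over. Pictures are saved under pics/ and viewed, at most 10 in all, crops included, and the job is handed in when it is done.

Besides the shell and the picture viewer there is one more tool, called by a JSON object that holds its "fn" and its "kwargs". arm_command: Moves the arm, as the interface text tells. Shifts and turns lie within -1 to 1; 1 stands for 0.2 m of shift or pi rad of turn. Its arguments: {"type":"object","properties":{"increments":{"type":"array","items":{"type":"array","items":{"type":"number","minimum":-1,"maximum":1}}},"fingers":{"type":"number"},"force":{"type":"number"}},"required":["increments"]}

```bash
mkdir -p pics; python3 - <<'E'
from plant import *
import cv2,numpy as np
s=read_state();print({k:np.round(v,3) for k,v in s.items()})
for n in ["scene","top"]:
    c=read_camera(n);cv2.imwrite(f"pics/{n}0.png",c["image"][:,:,::-1]);print(n,c["fx"],c["fy"],c["cx"],c["cy"],np.round(c["T"],4).tolist())
E
```

```text
{'t': np.float64(0.0), 'q': array([ 1.115,  0.131,  1.489,  0.   ,  1.523, -0.085]), 'dq': array([ 0.   , -0.001, -0.001,  0.002, -0.001, -0.001]), 'joint_torque': array([-0.0000e+00, -5.5985e+01, -4.9175e+01,  7.7000e-02,  3.6000e-02,
       -0.0000e+00]), 'tool_pos': array([0.217, 0.559, 0.404]), 'orientation': array([-5.790e-01, -3.087e+00,  3.000e-03]), 'force': array([ 0.421,  0.229, -0.236]), 'wrist_torque': array([-0.008,  0.029,  0.001]), 'gripper_force': np.float64(0.0), 'opening': np.float64(0.093)}
scene 449.3569423951382 449.3569423951382 316.4916678768594 239.52230657969943 [[0.8905, -0.3237, 0.3197, 0.2616], [-0.4549, -0.6213, 0.638, -0.5431], [-0.0079, -0.7136, -0.7006, 0.6465], [0.0, 0.0, 0.0, 1.0]]
top 488.16664258786636 488.16664258786636 317.0103487793356 241.6560224499762 [[-0.0022, -0.9941, 0.1084, 0.4214], [-1.0, 0.0023, 0.0004, 0.0019], [-0.0006, -0.1084, -0.9941, 0.9878], [0.0, 0.0, 0.0, 1.0]]
```

View pics/scene0.png

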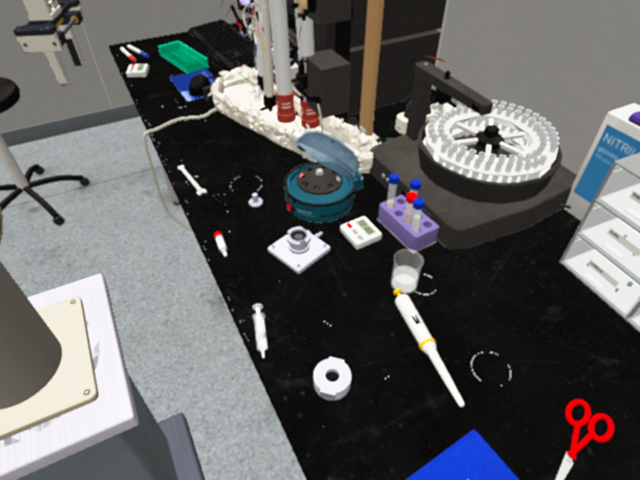

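View pics/top0.png

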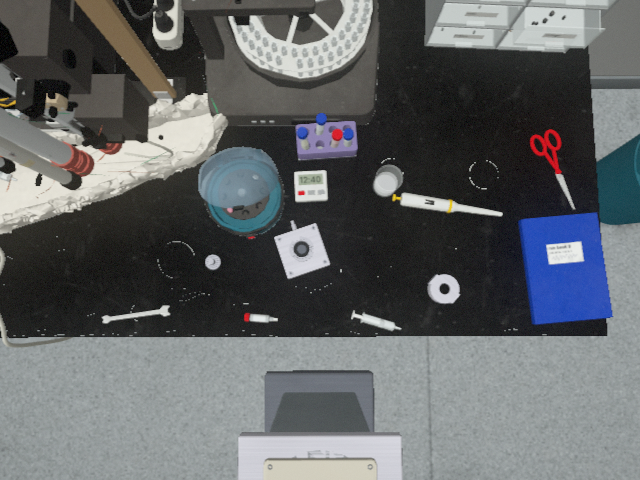

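```bash
python3 - <<'E'
import cv2,numpy as np
def crop(f,u,v,w,h,k): return cv2.resize(cv2.imread(f)[v-h//2:v+h//2,u-w//2:u+w//2],None,fx=k,fy=k,interpolation=cv2.INTER_CUBIC)
a=[crop("pics/top0.png",u,v,50,50,5.3) for u,v in[(213,262),(444,289)]]+[crop("pics/top0.png",302,250,50,50,5.3)]
b=[crop("pics/scene0.png",u,v,50,50,5.3) for u,v in[(255,200),(332,379),(299,240)]]
cv2.imwrite("pics/m0.png",np.vstack([np.hstack(a),np.hstack(b)]))
E
```

```text
(no output)
```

View pics/m0.png

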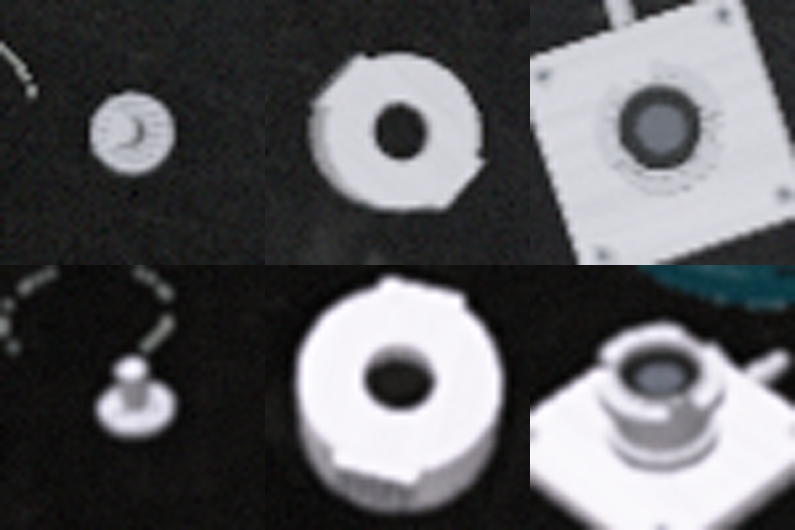

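```bash
cat > h.py <<'E'
from plant import *
import cv2,numpy as np
from scipy.spatial.transform import Rotation as R
def ray(c,u,v,z):
    T=c["T"];d=T[:3,:3]@[(u-c["cx"])/c["fx"],(v-c["cy"])/c["fy"],1];return (T[:3,3]+d*(z-T[2,3])/d[2])[:2]
def proj(c,P):
    T=c["T"];p=(np.asarray(P)-T[:3,3])@T[:3,:3];return np.stack([c["fx"]*p[...,0]/p[...,2]+c["cx"],c["fy"]*p[...,1]/p[...,2]+c["cy"]],-1)
def warp(c,img,x,y,z,half=.04,n=266):
    # right = +x world, up = +y world
    g=np.linspace(-half,half,n);X,Y=np.meshgrid(x+g,y-g)
    m=proj(c,np.stack([X,Y,X*0+z],-1)).astype(np.float32)
    return cv2.remap(img,m[...,0],m[...,1],cv2.INTER_CUBIC)
E
python3 - <<'E'
from h import *
cs={}
for n in["top","scene"]:
    fr=[read_camera(n) for _ in range(4)];c=fr[0];c["im"]=np.mean([f["image"] for f in fr],0).astype(np.float32);cs[n]=c
    np.save(f"{n}.npy",c,allow_pickle=True)
px={"disk":(.005,(212.9,262.1),(255.7,202)),"ring":(.024,(444.3,288.5),(332.3,375.5)),"mouth":(.046,(301.3,248.8),(298.3,235.6))}
rows=[[],[]]
for k,(z,a,b) in px.items():
    p=ray(cs["top"],*a,z);q=ray(cs["scene"],*b,z);m=(p+q)/2;print(k,p,q)
    for i,n in enumerate(["top","scene"]):
        w=warp(cs[n],cs[n]["im"],*m,z).clip(0,255).astype(np.uint8)[:,:,::-1].copy()
        cv2.line(w,(133,128),(133,138),(0,0,255));cv2.line(w,(128,133),(138,133),(0,0,255))
        rows[i].append(w)
cv2.imwrite("pics/m1.png",np.vstack([np.hstack(r) for r in rows]))
E
```

```text
disk [0.48754521 0.2123078 ] [0.48836643 0.21021107]
ring [ 0.43329271 -0.24765695] [ 0.43340332 -0.24840238]
mouth [0.51020898 0.03275345] [0.50942798 0.02958004]
```

View pics/m1.png

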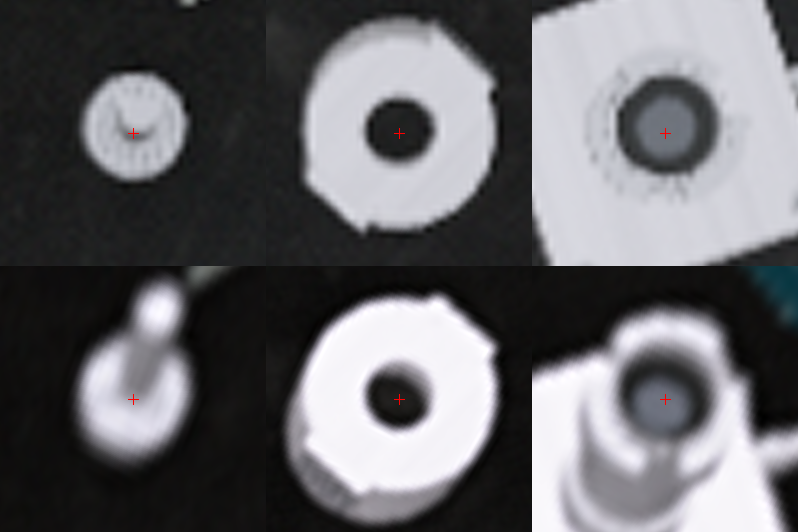

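```bash
python3 - <<'E'
from h import *
cs={n:np.load(f"{n}.npy",allow_pickle=True).item() for n in["top","scene"]}
def blob(c,x,y,z,thr,inv,half=.03):
    g=cv2.cvtColor(warp(c,c["im"],x,y,z,half,601).clip(0,255).astype(np.uint8),cv2.COLOR_RGB2GRAY)
    b=((g<thr) if inv else (g>thr)).astype(np.uint8)
    ct=max((k for k in cv2.findContours(b,0,cv2.CHAIN_APPROX_NONE)[0] if inv==0 or cv2.pointPolygonTest(k,(300,300),False)>=0 or 1),key=lambda k:cv2.contourArea(k) if cv2.pointPolygonTest(k,(300.,300.),True)>-40 and cv2.contourArea(k)<2e5 else 0)
    (u,v),(a,bb),_=cv2.fitEllipse(ct);s=2*half/600
    return np.round([x+(u-300)*s,y-(v-300)*s,a*s,bb*s],4)
for n in cs:
    c=cs[n]
    print(n,"mouth",*[blob(c,.5105,.033,.046,t,1) for t in(130,160,190)],"\n ring",*[blob(c,.4333,-.247,.024,t,1,.018) for t in(90,120,150)],"\n disk",*[blob(c,.488,.212,.005,t,0,.022) for t in(90,120,150)])
# ring outline / base orientation from the top view
c=cs["top"];g=cv2.cvtColor(warp(c,c["im"],.4333,-.247,.024,.04,801).clip(0,255).astype(np.uint8),cv2.COLOR_RGB2GRAY)
g2=cv2.cvtColor(warp(c,c["im"],.51,.033,.012,.07,701).clip(0,255).astype(np.uint8),cv2.COLOR_RGB2GRAY)
ct=max(cv2.findContours((g2>120).astype(np.uint8),0,2)[0],key=cv2.contourArea);print("base",cv2.minAreaRect(cv2.convexHull(ct)))
# pad direction: radius profile of ring
ct=max(cv2.findContours((g>130).astype(np.uint8),0,cv2.CHAIN_APPROX_NONE)[0],key=cv2.contourArea)[:,0]
x=(ct[:,0]-400)*1e-4;y=-(ct[:,1]-400)*1e-4-.0006;r=np.hypot(x,y);a=np.degrees(np.arctan2(y,x))
print("ring r:",[(t,round(1e3*r[abs(a-t)<3].mean(),1)) for t in range(-174,180,6)])
# polar view of neck
rows=[]
for n in["scene","top"]:
    c=cs[n];cx,cy=.5107,.0345
    th=np.radians(np.linspace(-180,180,780));rr=np.linspace(.028,.012,120)
    TT,RR=np.meshgrid(th,rr);m=proj(c,np.stack([cx+RR*np.cos(TT),cy+RR*np.sin(TT),0*RR+.044],-1)).astype(np.float32)
    p=cv2.cvtColor(cv2.remap(c["im"],m[...,0],m[...,1],cv2.INTER_CUBIC).clip(0,255).astype(np.uint8),cv2.COLOR_RGB2GRAY).astype(float)
    p=((p-110)/145).clip(0,1)**2*255
    for k in range(0,780,65): p[:6,k]=0
    rows.append(p)
    h=warp(c,c["im"],cx,cy,.044,.03,390).clip(0,255).astype(np.uint8);h=cv2.cvtColor(h,cv2.COLOR_RGB2GRAY).astype(float)
    rows.append(((h-110)/145).clip(0,1)**2*255)
cv2.imwrite("pics/m2.png",np.vstack([rows[0],rows[2],np.hstack([rows[1],rows[3]])[:,:780]])[:600])
E
```

```text
top mouth [0.5106 0.0332 0.0304 0.0311] [0.5107 0.0332 0.0318 0.0325] [0.5102 0.0332 0.0351 0.0387] 
 ring [ 0.4334 -0.2472  0.0185  0.02  ] [ 0.4335 -0.2473  0.0195  0.0209] [ 0.4335 -0.2473  0.0207  0.0219] 
 disk [0.4884 0.2132 0.0313 0.0324] [0.4885 0.2133 0.0302 0.0314] [0.4886 0.2133 0.029  0.0302]
scene mouth [0.5099 0.0322 0.0281 0.03  ] [0.5065 0.0239 0.0364 0.0491] [4.806e-01 3.100e-03 2.000e-04 4.000e-04] 
 ring [ 0.4326 -0.2484  0.0152  0.0185] [ 0.4327 -0.2481  0.0168  0.0194] [ 0.4329 -0.2477  0.0186  0.0202] 
 disk [0.4886 0.2137 0.0327 0.0418] [0.4885 0.2137 0.0313 0.0394] [0.4878 0.2115 0.0304 0.0314]
base ((397.7297668457031, 333.34088134765625), (454.70599365234375, 550.958251953125), 71.23387145996094)
ring r: [(-174, np.float64(28.4)), (-168, np.float64(28.6)), (-162, np.float64(29.1)), (-156, np.float64(30.4)), (-150, np.float64(31.9)), (-144, np.float64(31.8)), (-138, np.float64(31.1)), (-132, np.float64(30.9)), (-126, np.float64(31.1)), (-120, np.float64(31.9)), (-114, np.float64(32.5)), (-108, np.float64(31.4)), (-102, np.float64(30.1)), (-96, np.float64(30.4
[... 526 characters left out ...]
p.float64(30.6)), (42, np.float64(30.1)), (48, np.float64(30.1)), (54, np.float64(30.2)), (60, np.float64(30.8)), (66, np.float64(31.6)), (72, np.float64(31.9)), (78, np.float64(31.1)), (84, np.float64(31.4)), (90, np.float64(31.4)), (96, np.float64(31.2)), (102, np.float64(31.6)), (108, np.float64(31.7)), (114, np.float64(31.5)), (120, np.float64(30.9)), (126, np.float64(30.6)), (132, np.float64(30.4)), (138, np.float64(30.0)), (144, np.float64(29.7)), (150, np.float64(29.0)), (156, np.float64(28.7)), (162, np.float64(28.7)), (168, np.float64(28.5)), (174, np.float64(28.3))][ WARN:0@0.592] global loadsave.cpp:1063 imwrite_ Unsupported depth image for selected encoder is fallbacked to CV_8U.
```

View pics/m2.png

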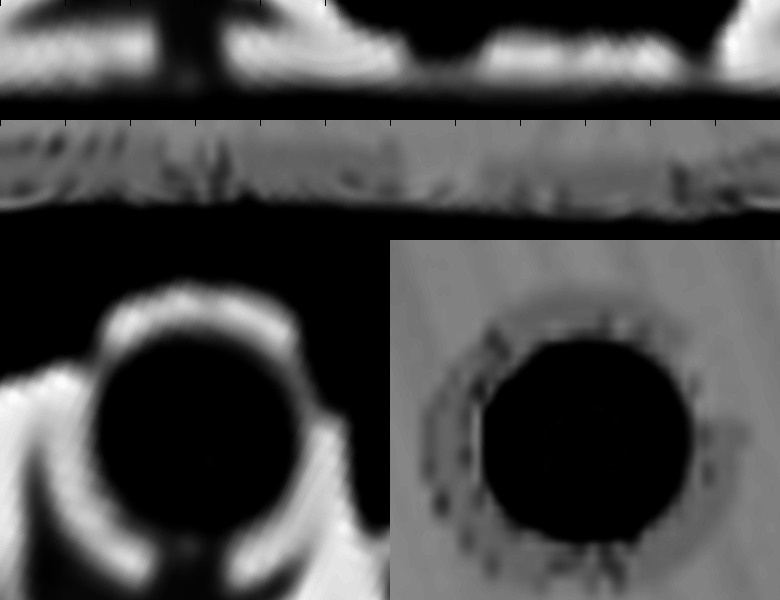

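```bash
cat >> h.py <<'E'
def go(x,y,tip,yaw,s=None):
    "row (units) from the present pose to: grasp axis over x,y, tips at height tip, tool y along yaw deg"
    s=s or read_state();R0=R.from_rotvec(s["orientation"]);a=np.radians(yaw)
    M=np.array([[-np.sin(-a),np.cos(a),0],[-np.cos(a),np.sin(a),0],[0,0,-1]]).T
    M[:,1]=[np.cos(a),np.sin(a),0];M[:,2]=[0,0,-1];M[:,0]=np.cross(M[:,1],M[:,2])
    d=R0.inv().apply(np.array([x,y,tip+.186])-s["tool_pos"])/.2
    w=(R0.inv()*R.from_matrix(M)).as_rotvec()/np.pi
    f=R0.apply([0,1,0]);tp=s["tool_pos"]+R0.apply([0,0,.186])
    print("t",round(float(s["t"]),2),"tip",tp.round(4),"yaw",np.degrees(np.arctan2(f[1],f[0])).round(1),"F",s["force"].round(2),"open",round(float(s["opening"]),4),"q6",round(float(s["q"][5]),2))
    print("row",np.r_[d,w].round(4).tolist(),"norm mm",(np.linalg.norm(d)*200).round(1))
E
python3 - <<'E'
from h import *
go(.4884,.2131,.10,68.8);go(.4884,.2131,.006,68.8)
E
```

```text
t 0.5 tip [0.2174 0.5592 0.2187] yaw 68.8 F [ 0.49 -0.04  0.66] open 0.0927 q6 -0.09
row [-1.8899, -1.1219, 0.5936, -0.0, -0.0, -0.0003] norm mm 455.3
t 0.5 tip [0.2174 0.5592 0.2187] yaw 68.8 F [ 0.49 -0.04  0.66] open 0.0927 q6 -0.09
row [-1.8899, -1.1219, 1.0636, -0.0, -0.0, -0.0003] norm mm 488.3
```

{"fn": "arm_command", "kwargs": {"increments": [[-0.19, -0.11, 0.06, 0, 0, 0], [-0.45, -0.27, 0.14, 0, 0, 0], [-0.71, -0.42, 0.22, 0, 0, 0], [-0.95, -0.56, 0.29, 0, 0, 0], [-1.0, -0.6, 0.3, 0, 0, 0]], "fingers": 0.2, "force": 15}}

```text
t: 1.12
tool_pos: [0.3617, 0.3724, 0.3436]
orientation: [-0.584, -3.086, 0.003]
force: [-0.7, -0.3, -0.0]
opening: 0.0475
gripper_force: 0.0
```

{"fn": "arm_command", "kwargs": {"increments": [[-0.25, -0.15, 0.08, 0, 0, 0], [-0.5, -0.3, 0.16, 0, 0, 0], [-0.75, -0.43, 0.24, 0, 0, 0], [-0.89, -0.522, 0.3, 0, 0, 0], [-0.89, -0.522, 0.3, 0, 0, 0]]}}

```text
t: 1.75
tool_pos: [0.489, 0.2119, 0.284]
orientation: [-0.583, -3.086, 0.001]
force: [-0.5, -0.1, -0.4]
opening: 0.037
gripper_force: 0.0
```

```bash
python3 - <<'E'
from h import *
go(.4884,.2131,.006,68.8)
c=read_camera("scene");cv2.imwrite("pics/s1.png",cv2.resize(c["image"][130:260,180:340,::-1],None,fx=4,fy=4,interpolation=cv2.INTER_CUBIC))
s=read_state();print(proj(c,s["tool_pos"]-[0,0,.186]))
E
```

```text
t 1.75 tip [0.4888 0.2119 0.098 ] yaw 68.6 F [-0.46 -0.08 -0.41] open 0.037 q6 -0.88
row [0.0046, 0.0046, 0.4601, -0.0003, -0.0003, -0.0012] norm mm 92.0
[250.6642377  166.57410484]
```

View pics/s1.png

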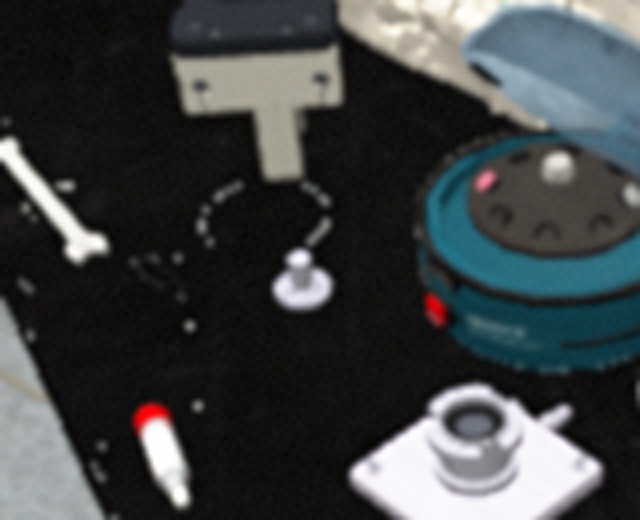

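{"fn": "arm_command", "kwargs": {"increments": [[0.004, 0.004, 0.15, 0, 0, 0], [0.004, 0.004, 0.33, 0, 0, 0], [0.004, 0.004, 0.42, 0, 0, 0], [0.004, 0.004, 0.45, 0, 0, 0], [0.004, 0.004, 0.453, 0, 0, 0]]}}

```text
t: 2.42
tool_pos: [0.4882, 0.2147, 0.1949]
orientation: [0.578, 3.087, 0.001]
force: [-0.3, -0.3, 0.2]
opening: 0.0374
gripper_force: 0.0
```

{"fn": "arm_command", "kwargs": {"increments": [[0, 0, 0, 0, 0, 0], [0, 0, 0, 0, 0, 0], [0, 0, 0, 0, 0, 0], [0, 0, 0, 0, 0, 0], [0, 0, 0, 0, 0, 0]], "fingers": 1}}

```text
t: 3.05
tool_pos: [0.4883, 0.2142, 0.1947]
orientation: [0.579, 3.087, 0.001]
force: [-1.0, 0.3, 5.0]
opening: 0.0117
gripper_force: 15.0
```

```bash
python3 - <<'E'
from h import *
go(.4884,.2131,.006,68.8)
go(.5104,.0328,.09,-20)
E
```

```text
t 3.05 tip [0.4885 0.2142 0.0087] yaw 68.7 F [-1.03  0.26  5.05] open 0.0117 q6 -0.88
row [-0.0025, -0.0049, 0.0137, 0.0002, 0.0002, -0.0003] norm mm 2.9
t 3.05 tip [0.4885 0.2142 0.0087] yaw 68.7 F [-1.03  0.26  5.05] open 0.0117 q6 -0.88
row [-0.4321, -0.8049, -0.4065, 0.0003, 0.0, 0.493] norm mm 200.0
```

{"fn": "arm_command", "kwargs": {"increments": [[0, 0, -0.1, 0, 0, 0], [0, 0, -0.3, 0, 0, 0.05], [-0.05, -0.1, -0.4, 0, 0, 0.1], [-0.15, -0.25, -0.41, 0, 0, 0.15], [-0.25, -0.45, -0.41, 0, 0, 0.2]]}}

```text
t: 3.68
tool_pos: [0.5021, 0.1116, 0.2766]
orientation: [1.51, 2.754, 0.001]
force: [-0.1, 1.1, -1.2]
opening: 0.0115
gripper_force: 15.0
```

```bash
python3 - <<'E'
from h import *
go(.5104,.0328,.09,-20)
E
```

```text
t 3.67 tip [0.5023 0.1116 0.0906] yaw 32.5 F [-0.15  1.08 -1.19] open 0.0115 q6 -0.45
row [-0.3544, -0.177, 0.0027, 0.0003, -0.0, 0.2919] norm mm 79.2
```

{"fn": "arm_command", "kwargs": {"increments": [[-0.12, -0.06, 0, 0, 0, 0.058], [-0.24, -0.12, 0, 0, 0, 0.116], [-0.33, -0.16, 0, 0, 0, 0.174], [-0.354, -0.177, 0, 0, 0, 0.232], [-0.354, -0.177, 0.05, 0, 0, 0.29]]}}

```text
t: 4.3
tool_pos: [0.5107, 0.0328, 0.2664]
orientation: [2.571, 1.805, 0.001]
force: [0.2, 0.3, 0.4]
opening: 0.0116
gripper_force: 15.0
```

{"fn": "arm_command", "kwargs": {"increments": [[0, 0, 0.03, 0, 0, 0], [0, 0, 0.06, 0, 0, 0], [0, 0, 0.06, 0, 0, 0], [0, 0, 0.06, 0, 0, 0], [0, 0, 0.06, 0, 0, 0]]}}

```text
t: 4.92
tool_pos: [0.5106, 0.0335, 0.2545]
orientation: [2.564, 1.815, 0.001]
force: [0.0, -0.7, -0.6]
opening: 0.0111
gripper_force: 15.0
```

```bash
python3 - <<'E'
from h import *
go(.5104,.0328,.062,-20)
ims=[]
for n,(u,v) in {"scene":(298,225),"top":(302,250)}.items():
    c=read_camera(n);ims.append(cv2.resize(c["image"][v-50:v+50,u-33:u+33,::-1],None,fx=5.8,fy=5.8,interpolation=cv2.INTER_CUBIC))
cv2.imwrite("pics/s2.png",np.hstack(ims))
E
```

```text
t 4.92 tip [0.5108 0.0335 0.0685] yaw -19.4 F [ 0.02 -0.66 -0.6 ] open 0.0111 q6 0.3
row [-0.0038, 0.0, 0.0327, 0.0002, -0.0001, 0.0033] norm mm 6.6
```

View pics/s2.png

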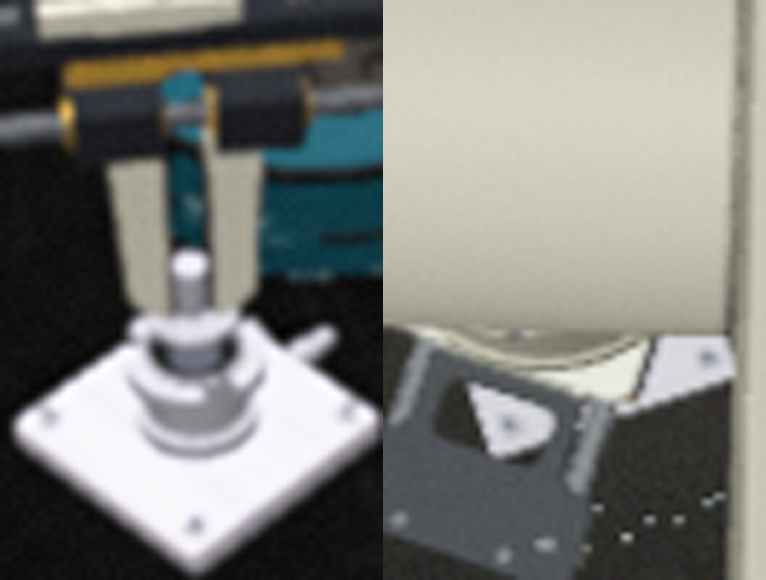

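```bash
python3 - <<'E'
from h import *
s=read_state();tp=s["tool_pos"]+R.from_rotvec(s["orientation"]).apply([0,0,.186]);print(tp)
c=read_camera("scene");u0,v0,k=268,195,9
im=cv2.resize(c["image"][v0:v0+64,u0:u0+62,::-1],None,fx=k,fy=k,interpolation=cv2.INTER_CUBIC);raw=im.copy()
a=np.linspace(0,2*np.pi,80)
def circ(x,y,z,r,col):
    p=(proj(c,np.stack([x+r*np.cos(a),y+r*np.sin(a),a*0+z],-1))-[u0,v0]+.5)*k
    cv2.polylines(im,[p.astype(int)],True,col,1)
zb=tp[2]-.0087
circ(tp[0],tp[1],zb,.015,(0,0,255));circ(tp[0],tp[1],zb+.005,.015,(0,0,255));circ(tp[0],tp[1],zb+.025,.006,(0,0,255))
circ(.5104,.0328,.046,.0162,(0,200,0))
cv2.imwrite("pics/s3.png",cv2.resize(np.hstack([raw,im]),(800,413)))
E
```

```text
[0.51072383 0.03349698 0.06847504]
```

View pics/s3.png

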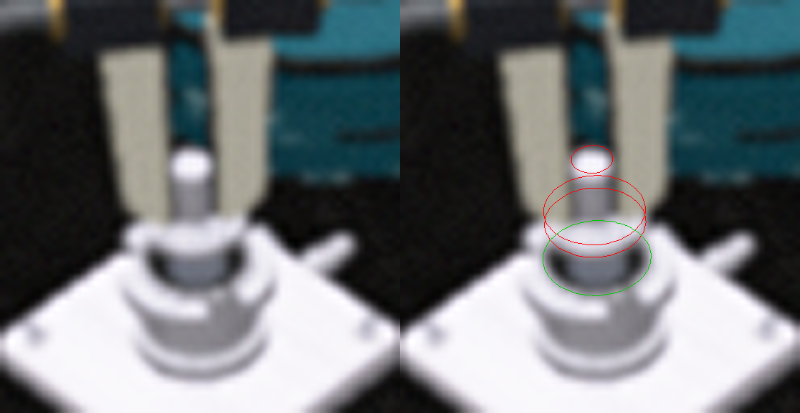

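{"fn": "arm_command", "kwargs": {"increments": [[-0.003, 0, 0.02, 0, 0, 0], [-0.004, 0, 0.035, 0, 0, 0], [-0.004, 0, 0.05, 0, 0, 0], [-0.004, 0, 0.06, 0, 0, 0], [-0.004, 0, 0.065, 0, 0, 0]]}}

```text
t: 5.7
tool_pos: [0.5102, 0.0327, 0.241]
orientation: [-2.565, -1.814, 0.0]
force: [-0.0, -0.2, -0.7]
opening: 0.0112
gripper_force: 15.0
```

```bash
python3 - <<'E'
from h import *
go(.5104,.0328,.0507,-20)
E
```

```text
t 5.7 tip [0.5101 0.0327 0.055 ] yaw -19.4 F [-0.03 -0.23 -0.68] open 0.0112 q6 0.3
row [0.0008, 0.001, 0.0213, -0.0001, 0.0, 0.0031] norm mm 4.3
```

{"fn": "arm_command", "kwargs": {"increments": [[0, 0, 0.006, 0, 0, 0], [0, 0, 0.011, 0, 0, 0], [0, 0, 0.016, 0, 0, 0], [0, 0, 0.02, 0, 0, 0], [0, 0, 0.02, 0, 0, 0]]}}

```text
t: 6.32
tool_pos: [0.511, 0.0331, 0.2386]
orientation: [2.564, 1.814, 0.004]
force: [-1.5, 2.9, 8.1]
opening: 0.0112
gripper_force: 15.0
```

{"fn": "arm_command", "kwargs": {"increments": [[0, 0, -0.004, 0, 0, 0], [0.003, -0.003, -0.004, 0, 0, 0], [0.004, -0.005, -0.004, 0, 0, 0], [0.004, -0.005, 0, 0, 0, 0], [0.004, -0.005, 0, 0, 0, 0]]}}

```text
t: 6.95
tool_pos: [0.5103, 0.0338, 0.238]
orientation: [2.564, 1.813, 0.004]
force: [3.6, 0.2, 5.2]
opening: 0.0114
gripper_force: 15.0
```

```bash
python3 - <<'E'
from h import *
go(.5104,.0328,.0507,-20);print(read_state()["wrist_torque"])
E
```

```text
t 6.95 tip [0.5108 0.0338 0.052 ] yaw -19.5 F [3.55 0.24 5.21] open 0.0114 q6 0.31
row [-0.0046, 0.0021, 0.0066, 0.0008, -0.0003, 0.003] norm mm 1.7
[ 0.07879853 -0.58379747  0.01639246]
```

{"fn": "arm_command", "kwargs": {"increments": [[0.001, 0.001, 0, 0, 0, 0], [0.001, 0.002, 0, 0, 0, 0], [0.001, 0.003, 0, 0, 0, 0], [0.001, 0.003, 0.004, 0, 0, 0], [0.001, 0.003, 0.006, 0, 0, 0]]}}

```text
t: 7.58
tool_pos: [0.5109, 0.034, 0.2371]
orientation: [2.564, 1.814, 0.004]
force: [1.1, 3.7, 11.7]
opening: 0.0114
gripper_force: 15.0
```

```bash
python3 - <<'E'
from h import *
go(.5104,.0328,.0507,-20);print(read_state()["wrist_torque"])
E
```

```text
t 7.58 tip [0.5113 0.0341 0.0511] yaw -19.4 F [ 1.11  3.7  11.74] open 0.0114 q6 0.31
row [-0.0065, -0.0003, 0.0021, 0.0007, -0.0004, 0.0031] norm mm 1.4
[ 0.36877986  0.05171369 -0.00411491]
```

{"fn": "arm_command", "kwargs": {"increments": [[0, 0, -0.006, 0, 0, 0], [0.002, -0.001, -0.008, 0, 0, 0], [0.004, -0.001, -0.008, 0, 0, 0], [0.005, -0.001, -0.008, 0, 0, 0], [0.005, -0.001, -0.008, 0, 0, 0]]}}

```text
t: 8.2
tool_pos: [0.5106, 0.0345, 0.2377]
orientation: [2.564, 1.814, 0.001]
force: [5.2, -1.8, 2.2]
opening: 0.0117
gripper_force: 15.0
```

```bash
python3 - <<'E'
from h import *
go(.5104,.0328,.0507,-20);print(read_state()["wrist_torque"])
E
```

```text
t 8.2 tip [0.5108 0.0344 0.0517] yaw -19.4 F [ 5.17 -1.8   2.23] open 0.0117 q6 0.31
row [-0.0084, 0.0019, 0.0048, 0.0004, 0.0001, 0.0031] norm mm 2.0
[-0.38429011 -0.81223935  0.02167152]
```

{"fn": "arm_command", "kwargs": {"increments": [[0, 0.002, 0, 0, 0, 0], [0, 0.003, 0, 0, 0, 0], [0, 0.003, 0, 0, 0, 0], [0, 0.003, 0.004, 0, 0, 0], [0, 0.003, 0.004, 0, 0, 0]]}}

```text
t: 8.82
tool_pos: [0.511, 0.0346, 0.2372]
orientation: [2.564, 1.814, 0.001]
force: [2.3, -1.4, 6.5]
opening: 0.0113
gripper_force: 15.0
```

```bash
python3 - <<'E'
from h import *
go(.5104,.0328,.0507,-20);print(read_state()["wrist_torque"])
E
```

```text
t 8.82 tip [0.5111 0.0346 0.0512] yaw -19.4 F [ 2.33 -1.42  6.5 ] open 0.0113 q6 0.31
row [-0.0095, 0.0, 0.0024, 0.0001, -0.0001, 0.0031] norm mm 2.0
[-0.34860349 -0.31089453  0.01964695]
```

{"fn": "arm_command", "kwargs": {"increments": [[0, 0, 0, 0, 0, 0], [0, 0, 0, 0, 0, 0], [0, 0, 0, 0, 0, 0], [0, 0, -0.1, 0, 0, 0], [0, 0, -0.3, 0, 0, 0]], "fingers": 0.3}}

```text
t: 9.45
tool_pos: [0.5096, 0.0346, 0.295]
orientation: [-2.562, -1.812, 0.007]
force: [0.5, 0.6, 0.2]
opening: 0.0323
gripper_force: 0.0
```

{"fn": "arm_command", "kwargs": {"increments": [[-0.15, -0.1, -0.1, 0, 0, 0], [-0.4, -0.2, -0.2, 0, 0, 0.04], [-0.6, -0.25, -0.2, 0, 0, -0.0], [-0.8, -0.3, -0.2, 0, 0, 0.0], [-0.8, -0.3, -0.2, 0, 0, 0.0]], "fingers": -1}}

```text
t: 10.07
tool_pos: [0.3998, -0.0978, 0.3366]
orientation: [-2.568, -1.81, 0.001]
force: [0.6, 0.8, -0.4]
opening: 0.0781
gripper_force: 0.0
```

```bash
python3 - <<'E'
from h import *
go(.4332,-.2476,.06,48)
ims=[]
for n in("scene","top"):
    c=read_camera(n);u0,v0=np.round(proj(c,np.array([.5106,.0335,.052]))).astype(int)-20;k=9
    im=cv2.resize(c["image"][v0:v0+40,u0:u0+40,::-1],None,fx=k,fy=k,interpolation=cv2.INTER_CUBIC);ims+=[im]
    a=np.linspace(0,2*np.pi,80);im2=im.copy()
    for x,y,z,r,col in[(.5106,.0332,.067,.006,(0,0,255)),(.5106,.0332,.046,.0162,(0,200,0)),(.5106,.0332,.047,.015,(255,0,0))]:
        p=(proj(c,np.stack([x+r*np.cos(a),y+r*np.sin(a),a*0+z],-1))-[u0,v0]+.5)*k
        cv2.polylines(im2,[p.astype(int)],True,col,1)
    ims+=[im2]
cv2.imwrite("pics/s4.png",cv2.resize(np.vstack([np.hstack(ims[:2]),np.hstack(ims[2:])]),(600,600)))
E
```

```text
t 10.07 tip [ 0.3997 -0.0979  0.1506] yaw -19.6 F [ 0.56  0.75 -0.38] open 0.0781 q6 -0.02
row [-0.649, 0.409, 0.4529, -0.0002, 0.0001, -0.3758] norm mm 178.2
```

View pics/s4.png

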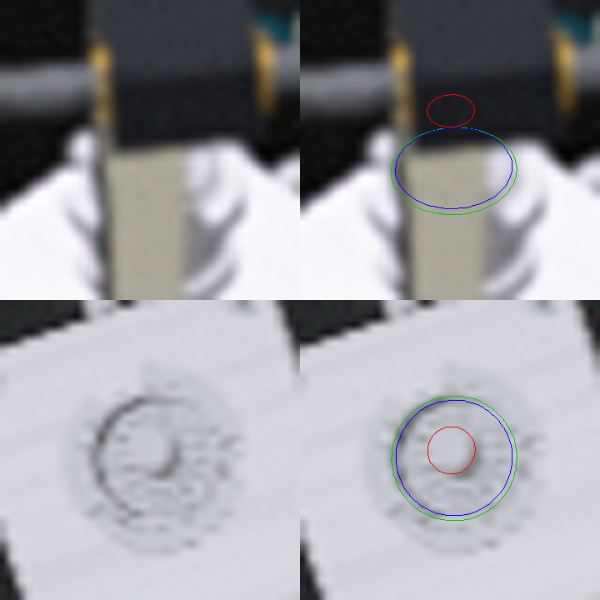

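{"fn": "arm_command", "kwargs": {"increments": [[-0.13, 0.08, 0.05, 0, 0, -0.058], [-0.3, 0.18, 0.1, 0, 0, -0.116], [-0.46, 0.28, 0.2, 0, 0, -0.174], [-0.6, 0.37, 0.3, 0, 0, -0.232], [-0.65, 0.41, 0.35, 0, 0, -0.29]]}}

```text
t: 10.8
tool_pos: [0.4358, -0.2465, 0.265]
orientation: [-1.496, -2.76, -0.001]
force: [0.7, -0.5, -0.2]
opening: 0.0932
gripper_force: 0.0
```

```bash
python3 - <<'E'
from h import *
go(.4336,-.2472,.06,48)
E
```

```text
t 10.8 tip [ 0.4355 -0.2463  0.079 ] yaw 33.1 F [ 0.74 -0.54 -0.19] open 0.0932 q6 -1.2
row [0.003, -0.0108, 0.0949, -0.0001, -0.0007, -0.0828] norm mm 19.1
```

{"fn": "arm_command", "kwargs": {"increments": [[0.003, -0.01, 0.05, 0, 0, -0.05], [0.003, -0.01, 0.09, 0, 0, -0.083], [0.003, -0.01, 0.09, 0, 0, -0.083], [0.003, -0.01, 0.09, 0, 0, -0.083], [0.003, -0.01, 0.09, 0, 0, -0.083]]}}

```text
t: 11.42
tool_pos: [0.4335, -0.2466, 0.2492]
orientation: [1.135, 2.929, -0.0]
force: [-0.8, 0.1, 0.3]
opening: 0.0929
gripper_force: 0.0
```

```bash
python3 - <<'E'
from h import *
go(.4336,-.2472,.006,48)
E
```

```text
t 11.43 tip [ 0.4336 -0.2467  0.0632] yaw 47.6 F [-0.79  0.05  0.25] open 0.0929 q6 -1.45
row [-0.0024, -0.0018, 0.286, 0.0, 0.0002, -0.002] norm mm 57.2
```

{"fn": "arm_command", "kwargs": {"increments": [[-0.002, -0.002, 0.1, 0, 0, 0], [-0.002, -0.002, 0.2, 0, 0, 0], [-0.002, -0.002, 0.26, 0, 0, 0], [-0.002, -0.002, 0.284, 0, 0, 0], [-0.002, -0.002, 0.284, 0, 0, 0]], "force": 25}}

```text
t: 12.05
tool_pos: [0.4332, -0.2474, 0.1921]
orientation: [1.134, 2.93, 0.0]
force: [-0.2, 0.8, 0.3]
opening: 0.093
gripper_force: 0.0
```

{"fn": "arm_command", "kwargs": {"increments": [[0, 0, 0, 0, 0, 0], [0, 0, 0, 0, 0, 0], [0, 0, 0, 0, 0, 0], [0, 0, 0, 0, 0, 0], [0, 0, 0, 0, 0, 0]], "fingers": 1}}

```text
t: 12.68
tool_pos: [0.4332, -0.2474, 0.1921]
orientation: [1.134, 2.93, -0.0]
force: [0.6, 0.4, 1.3]
opening: 0.06
gripper_force: 25.0
```

```bash
python3 - <<'E'
from h import *
go(.4336,-.2472,.006,48)
E
```

```text
t 12.68 tip [ 0.4332 -0.2474  0.0061] yaw 47.7 F [0.63 0.42 1.34] open 0.06 q6 -1.45
row [-0.001, 0.0021, 0.0006, 0.0, 0.0001, -0.0017] norm mm 0.5
```

{"fn": "arm_command", "kwargs": {"increments": [[0, 0, -0.1, 0, 0, 0], [0, 0, -0.3, 0, 0, 0], [0, 0, -0.5, 0, 0, 0], [0, 0, -0.6, 0, 0, 0.05], [0, 0, -0.62, 0, 0, 0.1]]}}

```text
t: 13.3
tool_pos: [0.4336, -0.2477, 0.3181]
orientation: [1.583, 2.71, -0.001]
force: [-0.9, -0.1, -0.7]
opening: 0.0593
gripper_force: 25.0
```

```bash
python3 - <<'E'
from h import *
go(.5113,.034,.12,-5)
E
```

```text
t 13.3 tip [ 0.4341 -0.2481  0.1321] yaw 29.4 F [-0.88 -0.09 -0.71] open 0.0593 q6 -1.13
row [1.0364, 1.03, 0.0585, 0.0007, 0.0008, 0.1911] norm mm 292.5
```

{"fn": "arm_command", "kwargs": {"increments": [[0.1, 0.1, 0, 0, 0, 0.04], [0.27, 0.27, 0, 0, 0, 0.08], [0.45, 0.45, 0, 0, 0, 0.12], [0.63, 0.63, 0, 0, 0, 0.16], [0.8, 0.8, 0, 0, 0, 0.19]]}}

```text
t: 13.92
tool_pos: [0.4929, -0.0274, 0.3159]
orientation: [2.311, 2.128, 0.0]
force: [0.1, -0.2, -0.7]
opening: 0.0598
gripper_force: 25.0
```

```bash
python3 - <<'E'
from h import *
go(.5113,.034,.105,-5)
E
```

```text
t 13.93 tip [ 0.4929 -0.0274  0.1299] yaw -4.7 F [ 0.08 -0.23 -0.68] open 0.0598 q6 -0.08
row [0.3137, 0.0665, 0.1243, 0.0, 0.0, 0.0016] norm mm 68.8
```

{"fn": "arm_command", "kwargs": {"increments": [[0.12, 0.02, 0, 0, 0, 0], [0.24, 0.05, 0, 0, 0, 0], [0.31, 0.065, 0.05, 0, 0, 0], [0.312, 0.066, 0.12, 0, 0, 0], [0.312, 0.066, 0.12, 0, 0, 0]]}}

```text
t: 14.55
tool_pos: [0.5098, 0.0315, 0.2895]
orientation: [-2.305, -2.13, 0.005]
force: [-0.8, 0.3, -1.2]
opening: 0.0596
gripper_force: 25.0
```

```bash
python3 - <<'E'
from h import *
go(.5113,.034,.055,-5)
s=read_state();tp=s["tool_pos"]-[0,0,.186]
ims=[]
c=read_camera("scene");u0,v0,k=268,180,8
im=cv2.resize(c["image"][v0:v0+80,u0:u0+62,::-1],None,fx=k,fy=k,interpolation=cv2.INTER_CUBIC);raw=im.copy()
a=np.linspace(0,2*np.pi,80);e=tp[2]-.0061
for x,y,z,r,col in[(tp[0],tp[1],e+.024,.011,(0,0,255)),(tp[0],tp[1],e,.0285,(0,0,255)),(tp[0],tp[1],e+.024,.0285,(0,0,255)),(.5106,.0332,.067,.006,(0,200,0)),(.5106,.0332,.044,.024,(0,200,0))]:
    p=(proj(c,np.stack([x+r*np.cos(a),y+r*np.sin(a),a*0+z],-1))-[u0,v0]+.5)*k
    cv2.polylines(im,[p.astype(int)],True,col,1)
cv2.imwrite("pics/s5.png",cv2.resize(np.hstack([raw,im]),(780,500)))
E
```

```text
t 14.55 tip [0.509  0.0315 0.1035] yaw -4.5 F [-0.75  0.27 -1.19] open 0.0596 q6 0.04
row [0.0132, 0.0075, 0.2424, -0.0013, 0.0002, 0.0026] norm mm 48.6
```

View pics/s5.png

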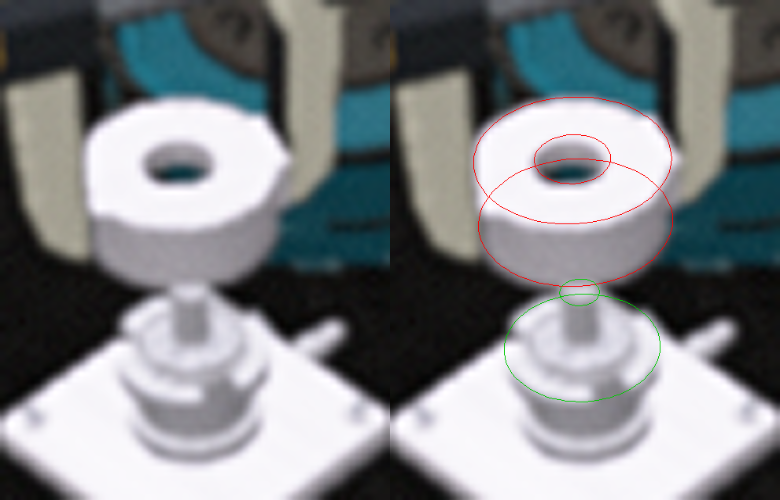

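{"fn": "arm_command", "kwargs": {"increments": [[0.011, 0.006, 0.06, 0, 0, 0.0], [0.011, 0.006, 0.13, 0, 0, 0.002], [0.011, 0.006, 0.18, 0, 0, 0.002], [0.011, 0.006, 0.21, 0, 0, 0.002], [0.011, 0.006, 0.215, 0, 0, 0.002]]}}

```text
t: 15.22
tool_pos: [0.512, 0.0342, 0.2483]
orientation: [-2.313, -2.125, 0.001]
force: [0.3, -0.7, -0.9]
opening: 0.0601
gripper_force: 25.0
```

```bash
python3 - <<'E'
from h import *
go(.511,.0337,.046,-5)
E
```

```text
t 15.22 tip [0.5119 0.0342 0.0623] yaw -4.9 F [ 0.29 -0.73 -0.94] open 0.0601 q6 0.05
row [-0.0027, -0.0049, 0.0815, -0.0003, 0.0, 0.0007] norm mm 16.3
```

{"fn": "arm_command", "kwargs": {"increments": [[-0.002, -0.003, 0.02, 0, 0, 0], [-0.002, -0.004, 0.04, 0, 0, 0], [-0.002, -0.004, 0.055, 0, 0, 0], [-0.002, -0.004, 0.065, 0, 0, 0], [-0.002, -0.004, 0.07, 0, 0, 0]]}}

```text
t: 15.85
tool_pos: [0.5114, 0.0339, 0.2348]
orientation: [-2.314, -2.125, 0.0]
force: [-0.5, 0.9, -0.2]
opening: 0.0597
gripper_force: 25.0
```

{"fn": "arm_command", "kwargs": {"increments": [[0, 0, 0.006, 0, 0, 0], [0, 0, 0.012, 0, 0, 0], [0, 0, 0.016, 0, 0, 0], [0, 0, 0.02, 0, 0, 0], [0, 0, 0.02, 0, 0, 0]]}}

```text
t: 16.48
tool_pos: [0.5114, 0.0339, 0.2309]
orientation: [-2.314, -2.125, 0.0]
force: [0.7, 0.0, -0.2]
opening: 0.0596
gripper_force: 25.0
```

```bash
python3 - <<'E'
from h import *
go(.511,.0337,.04,-5);print(read_state()["wrist_torque"])
E
```

```text
t 16.48 tip [0.5114 0.0338 0.0449] yaw -4.9 F [ 0.66  0.03 -0.21] open 0.0596 q6 0.05
row [-0.0009, -0.0018, 0.0243, -0.0, 0.0, 0.0008] norm mm 4.9
[-0.1044463   0.05835823  0.01301162]
```

{"fn": "arm_command", "kwargs": {"increments": [[0, 0, 0.005, 0, 0, 0], [0, 0, 0.01, 0, 0, 0], [0, 0, 0.014, 0, 0, 0], [0, 0, 0.018, 0, 0, 0], [0, 0, 0.018, 0, 0, 0]]}}

```text
t: 17.1
tool_pos: [0.5115, 0.0338, 0.2273]
orientation: [2.314, 2.125, 0.0]
force: [2.5, 1.2, -1.0]
opening: 0.0595
gripper_force: 25.0
```

{"fn": "arm_command", "kwargs": {"increments": [[0, 0, 0.006, 0, 0, 0], [0, 0, 0.012, 0, 0, 0], [0, 0, 0.018, 0, 0, 0], [0, 0, 0.023, 0, 0, 0], [0, 0, 0.023, 0, 0, 0]]}}

```text
t: 17.73
tool_pos: [0.5115, 0.0338, 0.223]
orientation: [2.314, 2.125, 0.0]
force: [-0.7, -0.4, 4.0]
opening: 0.0599
gripper_force: 25.0
```

```bash
python3 - <<'E'
from h import *
go(.5114,.0338,.034,-5);print(read_state()["wrist_torque"])
E
```

```text
t 17.73 tip [0.5116 0.0338 0.037 ] yaw -4.9 F [-0.71 -0.36  4.05] open 0.0599 q6 0.05
row [-0.0003, -0.0006, 0.0151, 0.0001, 0.0, 0.0008] norm mm 3.0
[-0.07155256  0.26069113  0.0181229 ]
```

{"fn": "arm_command", "kwargs": {"increments": [[0, 0, 0.006, 0, 0, 0], [0, 0, 0.011, 0, 0, 0], [0, 0, 0.016, 0, 0, 0], [0, 0, 0.019, 0, 0, 0], [0, 0, 0.019, 0, 0, 0]]}}

```text
t: 18.35
tool_pos: [0.5116, 0.0338, 0.2198]
orientation: [2.314, 2.125, 0.0]
force: [-3.9, 0.8, 10.9]
opening: 0.0599
gripper_force: 25.0
```

{"fn": "arm_command", "kwargs": {"increments": [[0, 0, 0.003, 0, 0, 0], [0, 0, 0.003, 0, 0, 0.02], [0, 0, 0.003, 0, 0, 0.05], [0, 0, 0.003, 0, 0, 0.08], [0, 0, 0.003, 0, 0, 0.1]]}}

```text
t: 18.98
tool_pos: [0.5117, 0.0338, 0.2194]
orientation: [2.619, 1.734, 0.0]
force: [-3.9, -1.1, 12.2]
opening: 0.0597
gripper_force: 25.0
```

```bash
python3 - <<'E'
from h import *
go(.5114,.0338,.034,-52);print(read_state()["wrist_torque"])
E
```

```text
t 18.98 tip [0.5118 0.0337 0.0334] yaw -23.0 F [-3.85 -1.11 12.21] open 0.0597 q6 0.37
row [-0.0004, -0.0013, -0.003, 0.0002, -0.0, 0.1611] norm mm 0.7
[-0.15663975  0.87865899  0.14551451]
```

{"fn": "arm_command", "kwargs": {"increments": [[0, 0, 0, 0, 0, 0.03], [0, 0, 0, 0, 0, 0.06], [0, 0, 0, 0, 0, 0.09], [0, 0, 0, 0, 0, 0.12], [0, 0, 0, 0, 0, 0.13]]}}

```text
t: 19.6
tool_pos: [0.5115, 0.034, 0.2193]
orientation: [-2.916, -1.168, -0.0]
force: [-4.9, 0.4, 12.4]
opening: 0.06
gripper_force: 25.0
```

```bash
python3 - <<'E'
from h import *
go(.5114,.0338,.034,-52);print(read_state()["wrist_torque"])
E
```

```text
t 19.6 tip [0.5115 0.034  0.0333] yaw -46.4 F [-4.86  0.38 12.42] open 0.06 q6 0.78
row [-0.0009, 0.0003, -0.0036, -0.0, -0.0, 0.0313] norm mm 0.7
[0.11897438 1.03659937 0.14981915]
```

{"fn": "arm_command", "kwargs": {"increments": [[0, 0, 0, 0, 0, 0.007], [0, 0, 0, 0, 0, 0.014], [0, 0, 0, 0, 0, 0.02], [0, 0, 0, 0, 0, 0.026], [0, 0, 0, 0, 0, 0.028]]}}

```text
t: 20.23
tool_pos: [0.5115, 0.0342, 0.2193]
orientation: [-2.964, -1.042, -0.0]
force: [-5.1, 2.5, 12.4]
opening: 0.06
gripper_force: 25.0
```

```bash
python3 - <<'E'
from h import *
go(.5114,.0338,.034,-52);print(read_state()["wrist_torque"])
E
```

```text
t 20.23 tip [0.5115 0.0343 0.0333] yaw -51.3 F [-5.11  2.5  12.38] open 0.06 q6 0.86
row [-0.0016, 0.0012, -0.0037, -0.0001, -0.0001, 0.0041] norm mm 0.8
[0.30486275 0.96549977 0.70173035]
```

{"fn": "arm_command", "kwargs": {"increments": [[0, 0, 0, 0, 0, -0.006], [0, 0, -0.004, 0, 0, -0.006], [0, 0, -0.008, 0, 0, -0.006], [0, 0, -0.013, 0, 0, -0.006], [0, 0, -0.017, 0, 0, -0.006]]}}

```text
t: 20.85
tool_pos: [0.5114, 0.0342, 0.2216]
orientation: [-2.954, -1.069, -0.001]
force: [1.7, 4.8, 0.0]
opening: 0.0597
gripper_force: 25.0
```

```bash
python3 - <<'E'
from h import *
go(.5114,.0338,.034,-52);print(read_state()["wrist_torque"])
E
```

```text
t 20.85 tip [0.5115 0.0343 0.0356] yaw -50.2 F [1.72 4.81 0.02] open 0.0597 q6 0.84
row [-0.0013, 0.0012, 0.0081, -0.0001, -0.0002, 0.0099] norm mm 1.7
[ 0.78995887 -0.2341959   0.13062896]
```

{"fn": "arm_command", "kwargs": {"increments": [[0, 0, 0, 0, 0, 0], [0, 0, 0, 0, 0, 0], [0, 0, 0, 0, 0, 0], [0, 0, 0, 0, 0, 0], [0, 0, 0, 0, 0, 0]], "fingers": -1}}

```text
t: 21.48
tool_pos: [0.5114, 0.0338, 0.2217]
orientation: [2.954, 1.069, -0.0]
force: [-0.3, 0.2, 0.3]
opening: 0.0926
gripper_force: 0.0
```

{"fn": "arm_command", "kwargs": {"increments": [[0, 0, -0.1, 0, 0, 0], [0, 0, -0.3, 0, 0, 0], [0, 0, -0.5, 0, 0, 0], [-0.1, -0.1, -0.6, 0, 0, 0], [-0.3, -0.2, -0.6, 0, 0, 0]]}}

```text
t: 22.1
tool_pos: [0.4401, 0.0264, 0.3443]
orientation: [2.952, 1.069, 0.007]
force: [0.4, -0.3, 0.5]
opening: 0.0929
gripper_force: 0.0
```

{"fn": "arm_command", "kwargs": {"increments": [[-0.2, -0.2, 0, 0, 0, 0], [-0.4, -0.4, 0, 0, 0, 0], [-0.6, -0.6, 0, 0, 0, 0], [-0.6, -0.6, 0, 0, 0, 0], [-0.6, -0.6, 0, 0, 0, 0]]}}

```text
t: 22.72
tool_pos: [0.2709, 0.0416, 0.3416]
orientation: [2.954, 1.069, 0.001]
force: [0.8, 0.8, 0.7]
opening: 0.0932
gripper_force: 0.0
```

```bash
python3 - <<'E'
from h import *
go(.5114,.0338,.2,-50)
# ring hole and outline as seen now, at the locked height (ring top z=.055)
for n in["scene","top"]:
    c=read_camera(n)
    for z in(.055,):
        g=cv2.cvtColor(warp(c,c["image"],.5108,.0335,z,.04,401),cv2.COLOR_RGB2GRAY)
        print(n,"\n",cv2.resize(g,(20,20),interpolation=cv2.INTER_AREA))
E
```

```text
t 22.73 tip [0.271  0.0416 0.1556] yaw -50.2 F [0.81 0.77 0.73] open 0.0932 q6 0.84
row [0.899, 0.7996, -0.2217, 0.0001, -0.0001, -0.0012] norm mm 244.7
scene 
 [[ 16  18  18  17  17  17  17  15  13  12  15  15  16  27  44  42  49  64
   71  77]
 [ 15  17  18  19  19  16  16  23  19  22  21  18  14  19  41  45  44  53
   68  72]
 [ 17  16  18  18  14  18  74 131 115 124 124 105  69  42  32  40  43  45
   59  63]
 [ 16  19  19  14  25 109 212 243 233 236 239 225 190 149  67  35  40  43
   46  54]
 [ 18  18  15  37 133 230 250 249 249 249 249 250 247 232 169  79  39  42
   43  45]
 [ 17  14  30 147 239 248 246 246 247 247 247 247 248 250 243 180  74  40
   49  45]
 [ 14  14  78 225 249 246 245 246 247 246 243 243 246 248 250 241 141  50
   47  42]
 [ 15  19 120 237 247 246 246 245 231 232 239 240 245 247 247 250 199  58
   23  37]
 [ 12  39 159 244 246 246 246 224 164 200 235 228 237 247 246 249 231  77
   11  35]
 [ 19  75 179 244 245 247 246 200 138 156 176 162 213 247 246 247 241  96
   11  21]
 [138 180 189 242 245 245 246 218 145 131 132 152 213 247 246 247 243  91
   13  17]
 [24
[... 1768 characters left out ...]
 211 213
  210 212]
 [216 217 205 190 209 209 208 211 198 198 197 199 210 212 212 210 209 212
  211 210]
 [215 217 215 189 207 209 210 209 211 212 210 210 211 211 213 210 208 212
  212 210]
 [214 217 216 205 197 210 209 209 209 212 212 210 210 211 211 208 204 213
  212 205]
 [215 216 216 215 204 192 206 210 209 210 212 212 210 211 209 195 212 213
  210 175]
 [212 215 216 215 215 204 195 207 210 209 211 207 210 205 211 210 211 212
  210 187]
 [196 214 216 216 214 213 210 208 210 212 213 200 197 206 214 212 210 212
  209 195]
 [152 215 216 216 215 214 211 211 213 214 213 213 213 211 213 210 195 169
  114  74]
 [110 210 215 216 215 214 212 210 212 214 214 213 212 200 169 122  77  45
   42  41]]
```

```bash
python3 -c "
from plant import *
print(close_job())"
```

```text
the job is handed in; nothing more can be done
None
```

The filter disk sits flat in the mouth and the ring is turned clockwise to its stop over it. It held when I released it, with the upward spring force gone from the tool and the ring centred in both cameras. I handed the job in at about 23 s; no pass or fail verdict came back.

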